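# Uncouple the air-jet nozzle and park it

### The arm

A 6-joint arm with a two-finger parallel gripper is mounted at the origin on a cart in front of the work surface, level with it; the furniture and walls round the work are solid. World frame = base frame: x ahead of the robot, y to its left, z up, the work surface at z = 0. Lengths are in m, angles in rad, forces in N, time in s.
With the tool pointing down it reaches from about 0.3 to 0.875 m from the base axis. Payload 6.4 kg.
Tool frame: the origin (TCP) lies at the very end of the fingers, on their centre line; the grasp point (between the pads) lies 19 mm behind it; z points along the fingers, y is the line along which they close (so a half turn about z gives the same grasp; the last joint's range is limited). The gripper opens to 85 mm and grips with 20 to 120 N. Pads are 22 mm wide; open, the fingers measure 114 mm over their backs; the gripper's body (76 mm by 85 mm) begins 54 mm behind the grasp point. The pads swing forward as they close: fully open they stand 13 mm farther back than shut.
Start: joints at [-1.407, 0.181, 1.607, -0, 1.354, -0.206], TCP at [0.208, -0.536, 0.207] pointing down, gripper open.
Joint ranges: [-2.99, 2.99], [-0.89, 2.07], [0.3, 2.58], [-1.14, 4.28], [0, 2.63], [-3.12, 3.12]. Speed limits (rad/s): [2.57, 2.57, 3.01, 3.14, 3.14, 3.14].

### API

Orientations are given as a unit quaternion [w, x, y, z].
In Python, from station import * gives the robot as it stands. The module is installed in compiled form; this text tells all that it offers.
- The arm moves only by the shell command python3 -m pendant 'ROWS' [FORCE]. ROWS is JSON, a list of rows, each an object of numbers: "tx", "ty", "tz": the shift along the tool's x, y, z as a fraction of full scale; "wx", "wy", "wz": the turn, a rotation vector about the tool's x, y, z as a fraction of full scale; "hand": the opening, from 0 (shut) to 1 (fully open). In form: [{"tx": .., "ty": .., "tz": .., "wx": .., "wy": .., "wz": .., "hand": ..}, ...]. A call has 1 to 5 rows; each row shifts and turns the commanded pose from where the row before left it, along the tool's axes as they then stand; what a row does not reach is not made up. Full scale, the value 1, is 0.03 m for a shift and 8 degrees for a turn. A row lasts 1/10 s, in which the tool goes at most 50 mm and 8.59 degrees, less where a joint would pass 70% of its speed; a pose out of reach is approached as far as the arm can. A call with a number of a shift or a turn outside -1 to 1 is refused whole. A call with a gripper value outside its range is refused whole. The fingers move at their own pace and stop on an object; FORCE is the grip in N (left out, the last holds). Time passes only in rows, so rows that do not move let the fingers close. It gives the time, the measured TCP pose, the force, the opening and the grip force at its end, in the units of the state.
- state(): the state, without advancing time (a new reading comes with each control period).
- get_image(name): name is "side" or "top"; returns a dict with "color" (400x640x3 uint8, red, green, blue), "z_map" (400x640 float32, m along the optical axis (not along the pixel's ray), 0 where there is no reading), "K" (3x3 intrinsics, pixels), "R" (3x3) and "t" (3): a world point X has camera coordinates R X + t. Camera axes: x right, y down, z forward; pixel columns grow to the right and rows downward; lengths in m; the calibration is good to about 2 mm. A picture is of the moment at which its call begins.
- close_job(): hands the job in; it is judged then, once.
The state is a dict: "time": time; "q": joint angles; "qvel": joint speeds; "joint_efforts": joint torques, N m; "ee_pos": TCP position; "orientation": TCP orientation; "contact_force": force on the tool from outside, world axes, zero at the start; "torque": the same for the moment, N m; "grip_width": finger opening in m; "grasp_force": force on a finger pad.
Only numpy, scipy, OpenCV 4.12 (cv2) and the standard library are available. Lean on these libraries where they do the work, as an engineer would, in place of code of your own. Each camera call takes 0.05 s, during which the arm holds its last target. There are 200 camera calls.

### The job

The red-gripped air-jet nozzle is plugged into the brass quick coupling on the bench. Push the coupling's sprung sleeve all the way back (down) by its black ring, pull the nozzle straight up and out while the sleeve is back so that the sleeve snaps forward again, then stand the nozzle fully home in the hole of the blue parking block and let go. Never tug at the locked nozzle or ram the sleeve against its stop, and leave the other things on the bench alone.

Things in the scene. Friction and masses are not known exactly. Their poses are not given: they have to be found in the camera images.
- coupling: Quick coupling bolted to the worktop: 80x80x6 mm plate, 54x54 mm grey block to 26 mm height, then a 26 mm steel tube up to 54 mm with a 15.6 mm bore, covered by the brass sleeve. Origin: centre of the underside, on the worktop; z up along the coupling axis. Once the nozzle is unlocked and lifted 3 mm, it holds the pawls apart; the sleeve then stays about 7 mm back by itself until the nozzle is up 18 mm.
- sleeve (a joint): Travel of the brass sleeve in m: 0 = forward (up, held by its spring), grows as it is pushed down; hard stop at 0.009. Spring: 6 N at 0, 13 N at the stop; a sharp rise above 13 N means the stop. Keep the push below 30 N. The pawls free the nozzle only when the sleeve is nearly at the stop (0.0085 is surely enough, 0.0065 is not); let go before the nozzle is lifted, it locks again.
- nozzle: Loose nozzle, 86 mm long, 80 to 150 g, round about z (up). Origin: centre of its lower end. Plug 14 mm thick with an 8 mm groove 12 to 20 mm from the origin; red grip, 18 mm cylinder, from 40 to 72 mm (heights 66 to 98 mm while plugged in); brass jet above. Vertical play under 1 mm; pull when unlocked under 12 N. Bounds: 40 N against the coupling, 35 N against the block.
- coupling_seat (a point): Floor of the coupling's bore on its axis, 26 mm above the worktop: where the nozzle's origin is while plugged in.
- park: Blue parking block fixed to the worktop: 58x58 mm, 34 mm high, with a 5 mm foot flange 76 mm along its x. Origin: centre of the underside. One upright blind hole of 16.5 mm diameter with a 2 mm chamfer in the middle of its top. Position and yaw vary.
- park_mouth (a point): Centre of the hole at the block's top face, 34 mm above the worktop.
- park_floor (a point): Centre of the hole's floor, 10 mm above the worktop (hole 24 mm deep): where the nozzle's origin must end. The red grip then begins 16 mm above the block's top face.
- cast: Bystander: yellow dental cast, 53x71x27 mm, loose; origin at the centre of its underside.
- felt: Bystander: pale felt polishing wheel, 51x50x14 mm, loose, lying flat; origin at the centre of its underside.
- pot: Bystander: beige crucible, 51 mm across, 40 mm high, loose; origin at the centre of its underside.
- sleeve_rim (a point): Centre of the brass sleeve's rim, 64 mm above the worktop when forward, 55 mm fully back. On it is screwed a black press ring (21 mm inner, 47 mm outer diameter, 17 mm high) for two fingertips straddling the nozzle to press on, and to close on the grip while pressing. The ring's flat top stands 0 to 12 mm above this point, differently each time and not reported: find it by touch.

How it is judged:
On the way, in this order (a step that is already met when the one before it is completed fails the run):
1. the sleeve is pushed back beyond 6.5 mm while the nozzle is still plugged in (value of joint sleeve above 0.0065 m and distance between nozzle and coupling_seat below 0.004 m), for 0.1 s.
2. the nozzle is out, above the coupling tube, and the sleeve has snapped forward (z of nozzle in the frame of coupling above 0.056 m and value of joint sleeve below 0.0015 m), for 0.1 s.
At the end, for the whole second after the job is handed in: The nozzle stands at rest and released in the hole of the blue block, its lower end within 2.5 mm of the hole's floor and 4 mm of its axis, tilted less than 0.17 rad; the coupling's sleeve is forward again (within 1.5 mm) (horizontal distance between nozzle and park_floor below 0.004 m and z of nozzle in the frame of park below 0.0125 m and angle between nozzle's own z axis and vertical below 0.17 rad and linear speed of nozzle below 0.02 m/s and value of joint sleeve below 0.0015 m); the robot touches nothing.
It fails at once if the sleeve (with its ring) is pushed with more than 30 N (contact force between anything else and sleeve above 30 N).
It fails at once if the nozzle is wrenched in the coupling with more than 40 N (contact force between nozzle and coupling above 40 N).
It fails at once if the nozzle is forced against the parking block with more than 35 N (contact force between nozzle and park above 35 N).
It fails at once if a bystander (cast, felt wheel or crucible) is moved more than 30 mm (distance of any of cast, felt, pot from where it was at the start of the episode above 0.03 m).
It also fails if it takes over 58 s, if anything falls off the work surface, if the arm or the gripper's body presses on something with over 40 N, if the wrist force passes 120 N, or if a joint passes its speed limit or range.

## Working session

There is one attempt and no reset: what is moved stays moved. The work goes in short steps, Python scripts to look and compute and a shell command to move; the robot and the scene stay as the last step left them, time stands still between calls to the robot, and variables do not carry over. Pictures are saved under pics/ and viewed, at most 14 in all, crops included, and the job is handed in when it is done.

```bash
mkdir -p pics
python3 - <<'E'
from station import *
import cv2,numpy as np
s=state();print(s)
for n in("top","side"):
    d=get_image(n);cv2.imwrite(f"pics/{n}0.png",d["color"][:,:,::-1]);np.savez(f"{n}0.npz",**d);print(n,d["K"],d["R"],d["t"])
E
```

```text
{'time': 0.0, 'q': array([-1.40731226e+00,  1.81551907e-01,  1.60802952e+00,  1.35104078e-05,
        1.35378602e+00, -2.06264836e-01]), 'qvel': array([ 0.001523  , -0.00076869,  0.00177718, -0.00028105, -0.00107556,
        0.00016636]), 'joint_efforts': array([ 1.96134365e-04, -4.44872582e+01, -3.51343524e+01, -1.72052792e-04,
        9.24592634e-03,  2.98722242e-06]), 'ee_pos': array([ 0.20773385, -0.53551958,  0.20636768]), 'orientation': array([-8.87053710e-04,  9.82959219e-01,  1.83821616e-01,  2.55742961e-05]), 'contact_force': array([ 0.05851053, -0.05620076,  0.05592455]), 'torque': array([ 0.01258349,  0.01287156, -0.05391576]), 'grasp_force': 0.0, 'grip_width': 0.08517990367311014}
top [[439.65610432   0.         319.70271759]
 [  0.         439.65610432 200.70343054]
 [  0.           0.           1.        ]] [[ 0.01792862 -0.99982016  0.00618172]
 [-0.99479458 -0.01845812 -0.10021496]
 [ 0.10031104 -0.00435283 -0.99494661]] [-0.01806545  0.5558291   1.09431027]
side [[397.55380887   0.         323.46344545]
 [  0.         397.55380887 202.20812002]
 [  0.           0.           1.        ]] [[-0.99062509 -0.13626298 -0.0097124 ]
 [-0.07707144  0.61617449 -0.78382969]
 [ 0.1127915  -0.77573281 -0.6208999 ]] [0.5579624  0.09788334 1.19404444]
```

View pics/top0.png

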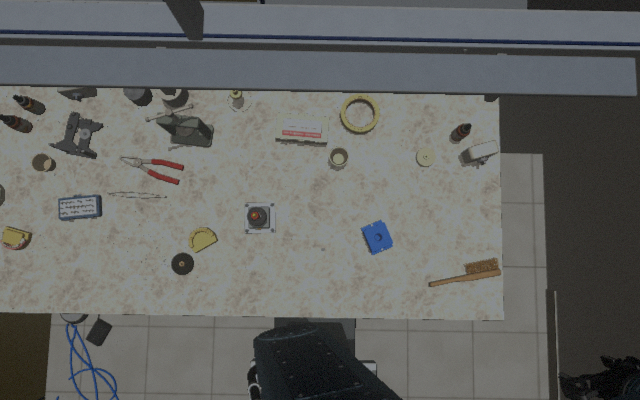

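View pics/side0.png

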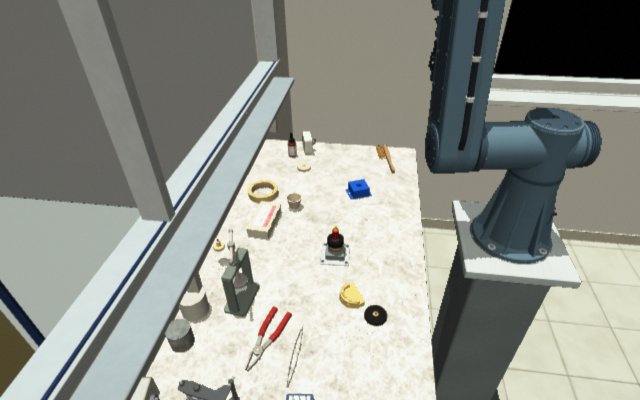

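The top view shows the coupling with its red nozzle at about (259,215) and the blue block at (377,237). In the side view they are at about (336,243) and (358,189). The yellow cast at (202,238) is the nearest bystander.

```bash
cat > h.py <<'E'
import cv2,numpy as np
def ray(d,u,v,z):
    "pixel -> world point on plane z"
    R,t=d["R"],d["t"];c=-R.T@t
    r=R.T@np.linalg.inv(d["K"])@np.array([u,v,1.]);return c+r*(z-c[2])/r[2]
def cloud(d):
    v,u=np.mgrid[:400,:640];Z=d["z_map"];K=d["K"]
    P=np.stack([(u-K[0,2])/K[0,0]*Z,(v-K[1,2])/K[1,1]*Z,Z],-1)
    return (P-d["t"])@d["R"]
def mask(d,name):
    h=cv2.cvtColor(d["color"],cv2.COLOR_RGB2HSV);H,S,V=cv2.split(h)
    return {"blue":(abs(H.astype(int)-112)<12)&(S>150)&(V>60),"red":((H<8)|(H>172))&(S>140)&(V>60)}[name]
def win(m,u0,u1,v0,v1):
    o=np.zeros_like(m);o[v0:v1,u0:u1]=m[v0:v1,u0:u1];return o
E
python3 - <<'E'
from h import *
W={"top":{"blue":(350,405,210,265),"red":(240,280,195,235)},"side":{"blue":(340,380,170,205),"red":(320,350,220,260)}}
for n in("top","side"):
    d=dict(np.load(n+"0.npz"));C=cloud(d)
    for k in W[n]:
        m=win(mask(d,k),*W[n][k]);p=C[m]
        v,u=np.nonzero(m);print(n,k,m.sum(),u.mean(),v.mean(),p.mean(0),"z pct",np.percentile(p[:,2],[5,50,95]))
        if k=="blue":
            t=m&(C[:,:,2]>.027)&(C[:,:,2]<.045);t8=t.astype(np.uint8)
            c=max(cv2.findContours(t8,0,1)[0],key=cv2.contourArea)
            c3=np.array([ray(d,*x[0],.034)[:2] for x in c],np.float32)
            r=cv2.minAreaRect(c3*1000);print(" toprect mm",r)
            hull=np.zeros_like(t8);cv2.fillPoly(hull,[c],1);hole=(hull>0)&(cv2.cvtColor(d["color"],cv2.COLOR_RGB2HSV)[:,:,2]<60)
            print(" hole",hole.sum(),[ray(d,np.nonzero(hole)[1].mean(),np.nonzero(hole)[0].mean(),.034)] if hole.any() else 0)
        else: print(" ray at .09",ray(d,u.mean(),v.mean(),.090))
d=dict(np.load("top0.npz"));C=cloud(d)
box=(slice(190,245),slice(230,290));z=C[box][...,2];P=C[box]
for a,b in((.004,.012),(.02,.03),(.05,.08),(.085,.12)):
    m=(z>a)&(z<b);p=P[m];print(a,b,m.sum(),p.mean(0),p.min(0),p.max(0))
mm=((z>.004)).astype(np.uint8);c=max(cv2.findContours(mm,0,1)[0],key=cv2.contourArea)
print(cv2.minAreaRect(np.array([ray(d,x[0][0]+230,x[0][1]+190,.006)[:2]*1000 for x in c],np.float32)))
b=[]
for n,(a0,a1,b0,b1) in(("top",(185,260,225,415)),("side",(150,280,280,400))):
    d=np.load(n+"0.npz");b.append(cv2.resize(d["color"][a0:a1,b0:b1,::-1],(750,295 if n=="top" else 300),interpolation=cv2.INTER_CUBIC))
b[1]=cv2.resize(b[1][:,:],(750,300));cv2.imwrite("pics/crop0.png",cv2.vconcat(b))
E
```

```text
top blue 570 377.43333333333334 236.85263157894738 [ 0.46650887 -0.15376273  0.04289466] z pct [0.0047971  0.0338441  0.03776835]
 toprect mm ((467.09442138671875, -155.22532653808594), (57.71243667602539, 56.154151916503906), 23.53812599182129)
 hole 0 0
top red 16 254.4375 215.3125 [0.51108754 0.147085   0.09891152] z pct [0.0960046  0.09902419 0.10101988]
 ray at .09 [0.51166384 0.14836764 0.09      ]
side blue 321 357.8816199376947 188.9626168224299 [ 0.46534035 -0.14085869  0.02537839] z pct [0.0028238  0.02862909 0.0331886 ]
 toprect mm ((464.6651916503906, -148.21563720703125), (57.86425018310547, 61.1717643737793), 23.670907974243164)
 hole 0 0
side red 43 335.09302325581393 235.27906976744185 [0.50923094 0.15488346 0.0818298 ] z pct [0.06591359 0.08252489 0.09658043]
 ray at .09 [0.50831465 0.16348735 0.09      ]
0.004 0.012 524 [0.51249509 0.14610765 0.00663867] [0.44493545 0.07140878 0.00400438] [0.58471725 0.22438145 0.0116866 ]
0.02 0.03 144 [0.50509657 0.14006854 0.02564627] [0.48383267 0.12013012 0.02000915] [0.53799663 0.17500164 0.02974306]
0.05 0.08 251 [0.51157734 0.14625898 0.06580021] [0.48936309 0.12447886 0.05353873] [0.53420808 0.17024793 0.07898835]
0.085 0.12 49 [0.51186082 0.14657296 0.10073653] [0.50457119 0.13901292 0.08539752] [0.51958911 0.15525467 0.1159513 ]
((513.0814819335938, 149.89389038085938), (83.20960235595703, 80.50564575195312), 1.6238043308258057)
```

View pics/crop0.png

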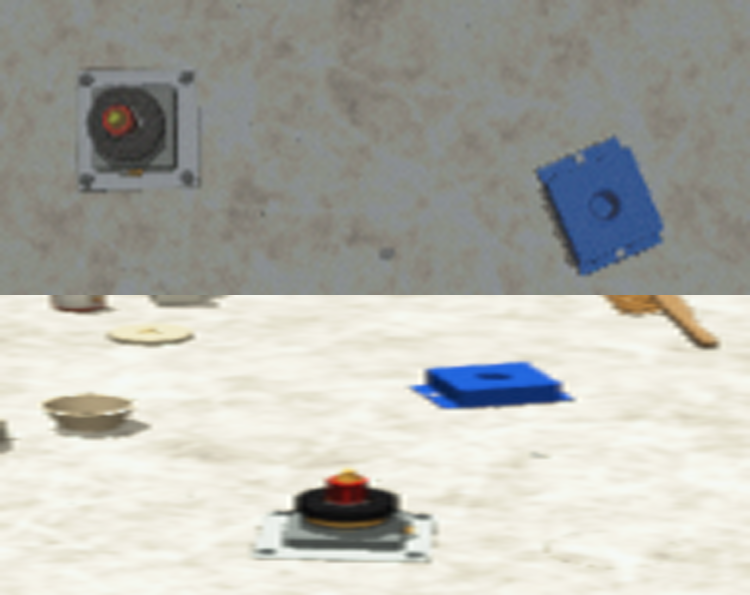

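The crop shows the ring centre near the top view's (259,216), and the park hole at crop (604,205), which is about pixel (378.0,237.1). The coupling is near (0.512, 0.147) and the way across is clear, so I'm moving above it.

```bash
python3 -m pendant '[{"tx":0.98,"ty":-0.98,"hand":0.5},{"tx":0.98,"ty":-0.98,"hand":0.5},{"tx":0.98,"ty":-0.98,"hand":0.5},{"tx":0.98,"ty":-0.98,"hand":0.5},{"tx":0.98,"ty":-0.98,"hand":0.5}]' 20
python3 -m pendant '[{"tx":0.98,"ty":-0.98,"hand":0.5},{"tx":0.98,"ty":-0.98,"hand":0.5},{"tx":0.98,"ty":-0.98,"hand":0.5},{"tx":0.98,"ty":-0.98,"hand":0.5},{"tx":0.98,"ty":-0.98,"hand":0.5}]'
python3 -m pendant '[{"tx":0.98,"ty":-0.98,"hand":0.5},{"tx":0.98,"ty":-0.98,"hand":0.5},{"tx":0.98,"ty":-0.98,"hand":0.5},{"tx":0.98,"ty":-0.98,"hand":0.5},{"tx":0.98,"ty":-0.98,"hand":0.5}]'
python3 - <<'E'
from h import *
d=dict(np.load("top0.npz"));print("hole",ray(d,378.0,237.1,.034))
C=cloud(d);z=C[190:245,230:290];m=(z[...,2]>.06)&(z[...,2]<.085)&(np.hypot(z[...,0]-.512,z[...,1]-.147)<.024);print(np.percentile(z[m][:,2],[10,25,50,75,90]),z[m].mean(0),(z[m].min(0)+z[m].max(0))/2)
d=dict(np.load("side0.npz"));print("side hole",ray(d,280+492/6.25,150+(376-295)*130/300,.034),ray(d,280+347/6.25,150+(500-295)*130/300,.075))
E
```

```text
hole [ 0.46601769 -0.15643436  0.034     ]
[0.06349663 0.06500162 0.06650252 0.06808029 0.0691307 ] [0.51141389 0.14691974 0.06671956] [0.51178558 0.14788699 0.07057146]
side hole [ 0.46353548 -0.15139725  0.034     ] [0.5072595 0.161397  0.075    ]invalid input
invalid input
invalid input
```

```bash
python3 -m pendant '[{"tx":0.98,"ty":-0.98,"tz":0,"wx":0,"wy":0,"wz":0,"hand":0.5},{"tx":0.98,"ty":-0.98,"tz":0,"wx":0,"wy":0,"wz":0,"hand":0.5},{"tx":0.98,"ty":-0.98,"tz":0,"wx":0,"wy":0,"wz":0,"hand":0.5},{"tx":0.98,"ty":-0.98,"tz":0,"wx":0,"wy":0,"wz":0,"hand":0.5},{"tx":0.98,"ty":-0.98,"tz":0,"wx":0,"wy":0,"wz":0,"hand":0.5}]' 20
```

```text
time: 0.6
ee_pos: [0.292, -0.3441, 0.2069]
orientation: [-0.0, 0.983, 0.184, -0.0]
contact_force: [1.3, -0.6, 0.0]
grip_width: 0.0428
grasp_force: 0.0
```

```bash
python3 -m pendant '[{"tx":0.98,"ty":-0.98,"tz":0,"wx":0,"wy":0,"wz":0,"hand":0.5},{"tx":0.98,"ty":-0.98,"tz":0,"wx":0,"wy":0,"wz":0,"hand":0.5},{"tx":0.98,"ty":-0.98,"tz":0,"wx":0,"wy":0,"wz":0,"hand":0.5},{"tx":0.98,"ty":-0.98,"tz":0,"wx":0,"wy":0,"wz":0,"hand":0.5},{"tx":0.98,"ty":-0.98,"tz":0,"wx":0,"wy":0,"wz":0,"hand":0.5}]'
python3 -m pendant '[{"tx":0.98,"ty":-0.98,"tz":0,"wx":0,"wy":0,"wz":0,"hand":0.4},{"tx":0.98,"ty":-0.98,"tz":0,"wx":0,"wy":0,"wz":0,"hand":0.4},{"tx":0.98,"ty":-0.98,"tz":0,"wx":0,"wy":0,"wz":0,"hand":0.4},{"tx":0.5,"ty":-0.5,"tz":0,"wx":0,"wy":0,"wz":0,"hand":0.4},{"tx":0,"ty":0,"tz":0,"wx":0,"wy":0,"wz":0,"hand":0.4}]'
```

```text
time: 1.1
ee_pos: [0.3759, -0.154, 0.2072]
orientation: [0.0, 0.983, 0.184, 0.0]
contact_force: [0.9, -0.3, -0.5]
grip_width: 0.0429
grasp_force: 0.0
time: 1.6
ee_pos: [0.4349, -0.0198, 0.207]
orientation: [-0.0, 0.983, 0.186, -0.0]
contact_force: [-0.5, -1.0, 0.8]
grip_width: 0.0345
grasp_force: 0.0
```

```bash
python3 -m pendant '[{"tx":0.95,"ty":-0.92,"tz":0,"wx":0,"wy":0,"wz":0,"hand":0.4},{"tx":0.95,"ty":-0.92,"tz":0,"wx":0,"wy":0,"wz":0,"hand":0.4},{"tx":0.95,"ty":-0.92,"tz":0.4,"wx":0,"wy":0,"wz":0,"hand":0.4},{"tx":0.95,"ty":-0.92,"tz":0.4,"wx":0,"wy":0,"wz":0,"hand":0.4},{"tx":0.6,"ty":-0.59,"tz":0.4,"wx":0,"wy":0,"wz":0,"hand":0.4}]'
python3 -m pendant '[{"tx":0,"ty":0,"tz":0,"wx":0,"wy":0,"wz":0,"hand":0.4},{"tx":0,"ty":0,"tz":0,"wx":0,"wy":0,"wz":0,"hand":0.4}]'
python3 - <<'E'
from station import *
import cv2,numpy as np
print(state()["ee_pos"],state()["contact_force"],state()["orientation"])
b=[]
for n in("top","side"):
    d=get_image(n);np.savez(f"{n}1.npz",**d)
    a=d["color"][150:280,180:340,::-1] if n=="top" else d["color"][150:280,256:416,::-1]
    b.append(cv2.resize(a,(400,325),interpolation=cv2.INTER_CUBIC))
cv2.imwrite("pics/s1.png",cv2.hconcat(b))
E
```

```text
time: 2.1
ee_pos: [0.5121, 0.146, 0.1707]
orientation: [-0.0, 0.983, 0.184, 0.0]
contact_force: [-0.4, -0.2, 0.3]
grip_width: 0.0343
grasp_force: 0.0
time: 2.3
ee_pos: [0.5109, 0.1442, 0.1706]
orientation: [0.0, 0.983, 0.184, -0.001]
contact_force: [0.0, 0.7, 0.3]
grip_width: 0.0343
grasp_force: 0.0
[0.51090386 0.14419909 0.17060018] [0.02617655 0.67553526 0.27468712] [ 2.04876146e-04  9.82900718e-01  1.84133547e-01 -9.86239644e-04]
```

View pics/s1.png

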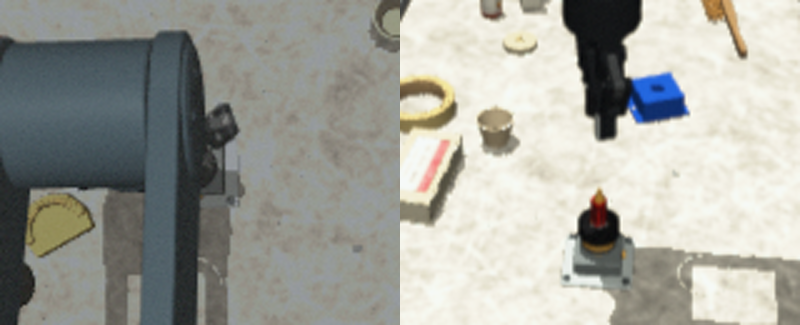

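The top view is blocked by the arm. The side view shows the open fingers, tip at crop (604,130), above the nozzle at crop (599,205), well lined up. I'll shift a little in y and come down around the grip.

```bash
python3 -m pendant '[{"tx":0.03,"ty":-0.11,"tz":0.0,"wx":0,"wy":0,"wz":0,"hand":0.36},{"tx":0,"ty":0,"tz":0.6,"wx":0,"wy":0,"wz":0,"hand":0.36},{"tx":0,"ty":0,"tz":0.8,"wx":0,"wy":0,"wz":0,"hand":0.36},{"tx":0,"ty":0,"tz":0.6,"wx":0,"wy":0,"wz":0,"hand":0.36},{"tx":0,"ty":0,"tz":0.3,"wx":0,"wy":0,"wz":0,"hand":0.36}]'
python3 -m pendant '[{"tx":0,"ty":0,"tz":0.2,"wx":0,"wy":0,"wz":0,"hand":0.36},{"tx":0,"ty":0,"tz":0.1,"wx":0,"wy":0,"wz":0,"hand":0.36},{"tx":0,"ty":0,"tz":0,"wx":0,"wy":0,"wz":0,"hand":0.36},{"tx":0,"ty":0,"tz":0,"wx":0,"wy":0,"wz":0,"hand":0.36}]'
python3 - <<'E'
from station import *
import cv2,numpy as np
print(state()["ee_pos"],state()["contact_force"],state()["grip_width"])
d=get_image("side");np.savez("side2.npz",**d)
cv2.imwrite("pics/s2.png",cv2.resize(d["color"][190:270,290:390,::-1],(700,560),interpolation=cv2.INTER_CUBIC))
E
```

```text
time: 2.9
ee_pos: [0.5102, 0.1476, 0.1012]
orientation: [-0.0, 0.983, 0.183, -0.001]
contact_force: [-0.1, 0.1, 0.1]
grip_width: 0.0307
grasp_force: 0.0
time: 3.3
ee_pos: [0.5116, 0.1484, 0.0941]
orientation: [0.0, 0.983, 0.184, 0.001]
contact_force: [0.4, 0.8, -0.0]
grip_width: 0.0307
grasp_force: 0.0
[0.51164823 0.1483581  0.09407699] [ 0.38788673  0.83099363 -0.01984373] 0.030749682366911002
```

View pics/s2.png

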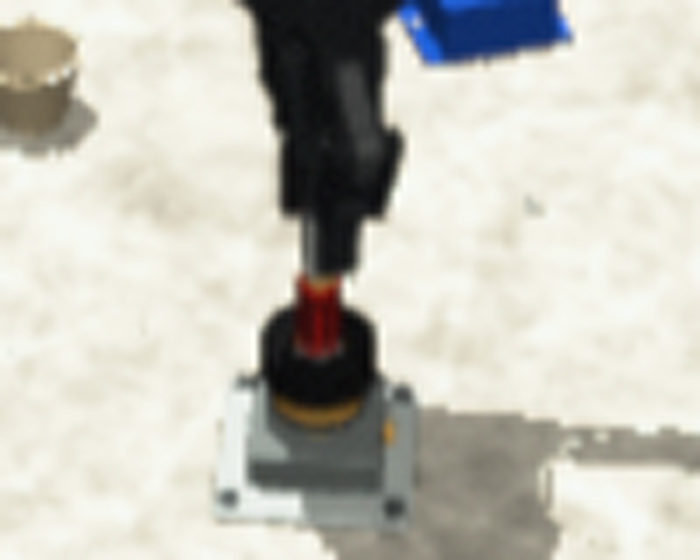

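The tips are still just above the red grip: finger bottom at crop (330,270), grip top at (319,280). Laterally they line up within about 1 mm, so I'm stepping down to feel for the ring.

```bash
python3 -m pendant '[{"tx":0,"ty":0,"tz":0.2,"wx":0,"wy":0,"wz":0,"hand":0.32},{"tx":0,"ty":0,"tz":0.15,"wx":0,"wy":0,"wz":0,"hand":0.32},{"tx":0,"ty":0,"tz":0,"wx":0,"wy":0,"wz":0,"hand":0.32}]'
python3 -m pendant '[{"tx":0,"ty":0,"tz":0.07,"wx":0,"wy":0,"wz":0,"hand":0.32},{"tx":0,"ty":0,"tz":0,"wx":0,"wy":0,"wz":0,"hand":0.32}]'
python3 -m pendant '[{"tx":0,"ty":0,"tz":0.07,"wx":0,"wy":0,"wz":0,"hand":0.32},{"tx":0,"ty":0,"tz":0,"wx":0,"wy":0,"wz":0,"hand":0.32}]'
```

```text
time: 3.65
ee_pos: [0.5103, 0.1483, 0.0819]
orientation: [-0.0, 0.983, 0.184, -0.001]
contact_force: [0.7, -0.9, 0.3]
grip_width: 0.0275
grasp_force: 0.0
time: 3.85
ee_pos: [0.5109, 0.1483, 0.0804]
orientation: [-0.0, 0.983, 0.184, -0.0]
contact_force: [-0.8, -0.2, 0.4]
grip_width: 0.0273
grasp_force: 0.0
time: 4.05
ee_pos: [0.5109, 0.1483, 0.0784]
orientation: [-0.0, 0.983, 0.184, -0.0]
contact_force: [0.2, -0.2, 0.2]
grip_width: 0.0273
grasp_force: 0.0
```

```bash
python3 -m pendant '[{"tx":0,"ty":0,"tz":0,"wx":0,"wy":0,"wz":0,"hand":0.28},{"tx":0,"ty":0,"tz":0,"wx":0,"wy":0,"wz":0,"hand":0.28}]'
python3 -m pendant '[{"tx":0,"ty":0,"tz":0,"wx":0,"wy":0,"wz":0,"hand":0.26},{"tx":0,"ty":0,"tz":0,"wx":0,"wy":0,"wz":0,"hand":0.26}]'
```

```text
time: 4.25
ee_pos: [0.5111, 0.1484, 0.0787]
orientation: [-0.0, 0.983, 0.184, 0.0]
contact_force: [-0.2, 1.2, 0.7]
grip_width: 0.0237
grasp_force: 0.0
time: 4.45
ee_pos: [0.5111, 0.1483, 0.0787]
orientation: [-0.0, 0.983, 0.184, 0.0]
contact_force: [0.2, -0.3, 0.3]
grip_width: 0.0225
grasp_force: 0.0
```

```bash
python3 -m pendant '[{"tx":0,"ty":0,"tz":0,"wx":0,"wy":0,"wz":0,"hand":0.245},{"tx":0,"ty":0,"tz":0,"wx":0,"wy":0,"wz":0,"hand":0.245}]'
```

```text
time: 4.65
ee_pos: [0.5111, 0.1483, 0.0787]
orientation: [-0.0, 0.983, 0.184, 0.0]
contact_force: [0.5, 0.2, -0.1]
grip_width: 0.0211
grasp_force: 0.0
```

```bash
python3 -m pendant '[{"tx":0,"ty":0,"tz":0.07,"wx":0,"wy":0,"wz":0,"hand":0.25},{"tx":0,"ty":0,"tz":0,"wx":0,"wy":0,"wz":0,"hand":0.25}]'
python3 -m pendant '[{"tx":0,"ty":0,"tz":0.05,"wx":0,"wy":0,"wz":0,"hand":0.25},{"tx":0,"ty":0,"tz":0,"wx":0,"wy":0,"wz":0,"hand":0.25}]'
```

```text
time: 4.85
ee_pos: [0.5108, 0.1483, 0.0761]
orientation: [-0.0, 0.983, 0.184, -0.0]
contact_force: [-0.6, 0.6, 0.9]
grip_width: 0.0214
grasp_force: 0.0
time: 5.05
ee_pos: [0.5109, 0.1483, 0.0747]
orientation: [-0.0, 0.983, 0.184, -0.0]
contact_force: [-0.4, -0.1, 0.1]
grip_width: 0.0214
grasp_force: 0.0
```

```bash
python3 -m pendant '[{"tx":0,"ty":0,"tz":0.05,"wx":0,"wy":0,"wz":0,"hand":0.25},{"tx":0,"ty":0,"tz":0,"wx":0,"wy":0,"wz":0,"hand":0.25}]'
```

```text
time: 5.25
ee_pos: [0.5109, 0.1483, 0.0733]
orientation: [-0.0, 0.983, 0.184, -0.0]
contact_force: [0.7, -1.0, -0.2]
grip_width: 0.0213
grasp_force: 0.0
```

```bash
python3 -m pendant '[{"tx":0,"ty":0,"tz":0.05,"wx":0,"wy":0,"wz":0,"hand":0.25},{"tx":0,"ty":0,"tz":0,"wx":0,"wy":0,"wz":0,"hand":0.25}]'
```

```text
time: 5.45
ee_pos: [0.5109, 0.1483, 0.0718]
orientation: [-0.0, 0.983, 0.184, -0.0]
contact_force: [-0.8, -0.1, 0.5]
grip_width: 0.0215
grasp_force: 0.0
```

```bash
python3 -m pendant '[{"tx":0,"ty":0,"tz":0.05,"wx":0,"wy":0,"wz":0,"hand":0.25},{"tx":0,"ty":0,"tz":0,"wx":0,"wy":0,"wz":0,"hand":0.25}]'
```

```text
time: 5.65
ee_pos: [0.5109, 0.1483, 0.0703]
orientation: [-0.0, 0.983, 0.184, -0.0]
contact_force: [0.7, 0.8, 0.3]
grip_width: 0.0214
grasp_force: 0.0
```

```bash
python3 -m pendant '[{"tx":0,"ty":0,"tz":0.05,"wx":0,"wy":0,"wz":0,"hand":0.25},{"tx":0,"ty":0,"tz":0,"wx":0,"wy":0,"wz":0,"hand":0.25}]'
```

```text
time: 5.85
ee_pos: [0.5109, 0.1483, 0.0688]
orientation: [-0.0, 0.983, 0.184, -0.0]
contact_force: [-0.2, -0.4, -0.4]
grip_width: 0.0213
grasp_force: 0.0
```

```bash
python3 -m pendant '[{"tx":0,"ty":0,"tz":0.05,"wx":0,"wy":0,"wz":0,"hand":0.25},{"tx":0,"ty":0,"tz":0,"wx":0,"wy":0,"wz":0,"hand":0.25}]'
```

```text
time: 6.05
ee_pos: [0.5109, 0.1483, 0.0673]
orientation: [-0.0, 0.983, 0.184, -0.0]
contact_force: [0.6, 0.2, 1.0]
grip_width: 0.0214
grasp_force: 0.0
```

```bash
python3 -m pendant '[{"tx":0,"ty":0,"tz":0.05,"wx":0,"wy":0,"wz":0,"hand":0.25},{"tx":0,"ty":0,"tz":0,"wx":0,"wy":0,"wz":0,"hand":0.25}]'
```

```text
time: 6.25
ee_pos: [0.5109, 0.1483, 0.0658]
orientation: [-0.0, 0.983, 0.184, -0.0]
contact_force: [0.4, -0.7, -1.0]
grip_width: 0.0214
grasp_force: 0.0
```

```bash
python3 -m pendant '[{"tx":0,"ty":0,"tz":0.05,"wx":0,"wy":0,"wz":0,"hand":0.25},{"tx":0,"ty":0,"tz":0,"wx":0,"wy":0,"wz":0,"hand":0.25}]'
```

```text
time: 6.45
ee_pos: [0.5109, 0.1483, 0.0643]
orientation: [-0.0, 0.983, 0.184, -0.0]
contact_force: [-0.6, -0.3, -0.3]
grip_width: 0.021
grasp_force: 0.0
```

```bash
python3 -m pendant '[{"tx":0,"ty":0,"tz":0.05,"wx":0,"wy":0,"wz":0,"hand":0.25},{"tx":0,"ty":0,"tz":0,"wx":0,"wy":0,"wz":0,"hand":0.25}]'
```

```text
time: 6.65
ee_pos: [0.5109, 0.1483, 0.0628]
orientation: [-0.0, 0.983, 0.184, -0.0]
contact_force: [0.5, 0.2, 0.2]
grip_width: 0.0216
grasp_force: 0.0
```

```bash
python3 -m pendant '[{"tx":0,"ty":0,"tz":0.05,"wx":0,"wy":0,"wz":0,"hand":0.25},{"tx":0,"ty":0,"tz":0,"wx":0,"wy":0,"wz":0,"hand":0.25}]'
```

```text
time: 6.85
ee_pos: [0.5109, 0.1483, 0.0613]
orientation: [-0.0, 0.983, 0.184, -0.0]
contact_force: [-1.5, -0.2, 0.0]
grip_width: 0.0213
grasp_force: 0.0
```

```bash
python3 -m pendant '[{"tx":0,"ty":0,"tz":0.04,"wx":0,"wy":0,"wz":0,"hand":0.25},{"tx":0,"ty":0,"tz":0,"wx":0,"wy":0,"wz":0,"hand":0.25}]'
```

```text
time: 7.05
ee_pos: [0.5109, 0.1483, 0.0601]
orientation: [-0.0, 0.983, 0.184, -0.0]
contact_force: [-0.5, -0.6, -0.3]
grip_width: 0.0209
grasp_force: 0.0
```

```bash
python3 -m pendant '[{"tx":0,"ty":0,"tz":0.04,"wx":0,"wy":0,"wz":0,"hand":0.25},{"tx":0,"ty":0,"tz":0,"wx":0,"wy":0,"wz":0,"hand":0.25}]'
```

```text
time: 7.25
ee_pos: [0.5109, 0.1483, 0.0589]
orientation: [-0.0, 0.983, 0.184, -0.0]
contact_force: [-0.2, -1.0, -0.4]
grip_width: 0.0213
grasp_force: 0.0
```

```bash
python3 -c "
from station import *
import cv2,numpy as np
d=get_image('side');cv2.imwrite('pics/s3.png',cv2.resize(d['color'][190:270,290:390,::-1],(700,560),interpolation=cv2.INTER_CUBIC))"
```

```text
(no output)
```

View pics/s3.png

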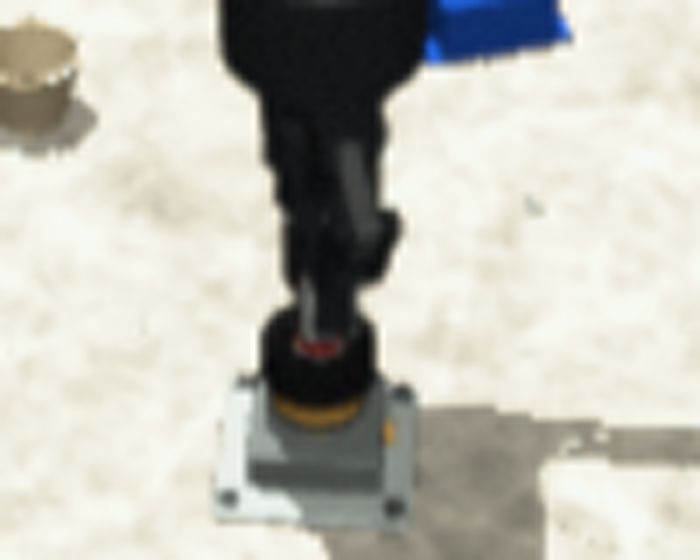

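The fingers' ends, at crop row about 338, still sit above the ring; the grip's foot is visible down to row 355. There is no contact yet, so I'm continuing down.

```bash
python3 -m pendant '[{"tx":0,"ty":0,"tz":0.04,"wx":0,"wy":0,"wz":0,"hand":0.25},{"tx":0,"ty":0,"tz":0,"wx":0,"wy":0,"wz":0,"hand":0.25}]'
```

```text
time: 7.5
ee_pos: [0.511, 0.1483, 0.0577]
orientation: [-0.0, 0.983, 0.184, -0.0]
contact_force: [0.4, 1.2, 0.2]
grip_width: 0.0216
grasp_force: 0.0
```

```bash
python3 -m pendant '[{"tx":0,"ty":0,"tz":0.04,"wx":0,"wy":0,"wz":0,"hand":0.25},{"tx":0,"ty":0,"tz":0,"wx":0,"wy":0,"wz":0,"hand":0.25}]'
```

```text
time: 7.7
ee_pos: [0.5109, 0.1483, 0.0565]
orientation: [-0.0, 0.983, 0.184, -0.0]
contact_force: [-0.2, -0.5, -0.4]
grip_width: 0.0211
grasp_force: 0.0
```

```bash
python3 -m pendant '[{"tx":0,"ty":0,"tz":0.04,"wx":0,"wy":0,"wz":0,"hand":0.25},{"tx":0,"ty":0,"tz":0,"wx":0,"wy":0,"wz":0,"hand":0.25}]'
```

```text
time: 7.9
ee_pos: [0.5109, 0.1483, 0.0553]
orientation: [-0.0, 0.983, 0.184, -0.0]
contact_force: [0.4, -0.4, -0.7]
grip_width: 0.0215
grasp_force: 0.0
```

```bash
python3 -m pendant '[{"tx":0,"ty":0,"tz":0.04,"wx":0,"wy":0,"wz":0,"hand":0.25},{"tx":0,"ty":0,"tz":0,"wx":0,"wy":0,"wz":0,"hand":0.25}]'
```

```text
time: 8.1
ee_pos: [0.511, 0.1483, 0.0541]
orientation: [-0.0, 0.983, 0.184, -0.0]
contact_force: [0.5, -0.2, -0.5]
grip_width: 0.0216
grasp_force: 0.0
```

```bash
python3 -m pendant '[{"tx":0,"ty":0,"tz":0.04,"wx":0,"wy":0,"wz":0,"hand":0.25},{"tx":0,"ty":0,"tz":0,"wx":0,"wy":0,"wz":0,"hand":0.25}]'
```

```text
time: 8.3
ee_pos: [0.5109, 0.1483, 0.0529]
orientation: [-0.0, 0.983, 0.184, -0.0]
contact_force: [0.0, -0.4, -0.1]
grip_width: 0.0215
grasp_force: 0.0
```

```bash
python3 -m pendant '[{"tx":0,"ty":0,"tz":0.04,"wx":0,"wy":0,"wz":0,"hand":0.25},{"tx":0,"ty":0,"tz":0,"wx":0,"wy":0,"wz":0,"hand":0.25}]'
python3 - <<'E'
from station import *
from h import *
d=get_image('side');C=cloud(d);np.savez('side4.npz',**d)
cv2.imwrite('pics/s4.png',cv2.resize(d['color'][190:270,290:390,::-1],(700,560),interpolation=cv2.INTER_CUBIC))
for v in range(215,254,2): print(v,[(tuple((C[v,u]*1000).round().astype(int)),) for u in (332,336,339)])
E
```

```text
time: 8.5
ee_pos: [0.511, 0.1483, 0.0517]
orientation: [-0.0, 0.983, 0.184, -0.0]
contact_force: [0.3, -0.9, 0.1]
grip_width: 0.021
grasp_force: 0.0
215 [((np.int64(516), np.int64(174), np.int64(169)),), ((np.int64(504), np.int64(189), np.int64(183)),), ((np.int64(496), np.int64(189), np.int64(184)),)]
217 [((np.int64(516), np.int64(174), np.int64(163)),), ((np.int64(504), np.int64(188), np.int64(176)),), ((np.int64(496), np.int64(192), np.int64(180)),)]
219 [((np.int64(516), np.int64(174), np.int64(156)),), ((np.int64(504), np.int64(184), np.int64(166)),), ((np.int64(496), np.int64(193), np.int64(175)),)]
221 [((np.int64(516), np.int64(173), np.int64(149)),), ((np.int64(506), np.int64(165), np.int64(142)),), ((np.int64(495), np.int64(198), np.int64(172)),)]
223 [((np.int64(516), np.int64(174), np.int64(142)),), ((np.int64(426), np.int64(942), np.int64(824)),), ((np.int64(495), np.int64(205), np.int64(172)),)]
225 [((np.int64(519), np.int64(141), np.int64(106)),), ((np.int64(502), np.int64(202), np.int64(162)),), ((np.int64(494), np.int64(209), np.int64(169)),)]
227 [((np.int64(519),
[... 1416 characters left out ...]
int64(505), np.int64(172), np.int64(62)),), ((np.int64(497), np.int64(169), np.int64(60)),)]
247 [((np.int64(516), np.int64(169), np.int64(51)),), ((np.int64(505), np.int64(166), np.int64(49)),), ((np.int64(497), np.int64(169), np.int64(52)),)]
249 [((np.int64(516), np.int64(164), np.int64(38)),), ((np.int64(505), np.int64(167), np.int64(42)),), ((np.int64(497), np.int64(162), np.int64(38)),)]
251 [((np.int64(516), np.int64(165), np.int64(31)),), ((np.int64(505), np.int64(167), np.int64(34)),), ((np.int64(498), np.int64(156), np.int64(25)),)]
253 [((np.int64(516), np.int64(165), np.int64(23)),), ((np.int64(505), np.int64(163), np.int64(22)),), ((np.int64(497), np.int64(164), np.int64(25)),)]
```

View pics/s4.png

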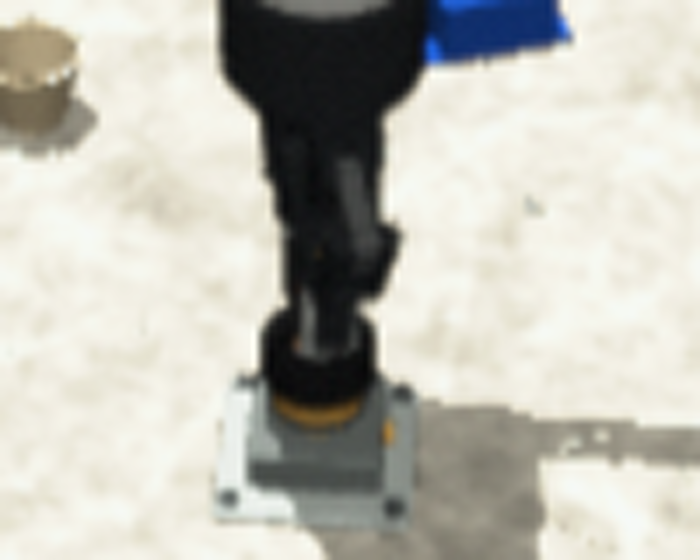

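The finger ends (crop row ~355) are now nearly at the ring's top face. I'm continuing in 1 mm steps, slightly narrower.

```bash
python3 -m pendant '[{"tx":0,"ty":0,"tz":0,"wx":0,"wy":0,"wz":0,"hand":0.238},{"tx":0,"ty":0,"tz":0.03,"wx":0,"wy":0,"wz":0,"hand":0.238},{"tx":0,"ty":0,"tz":0,"wx":0,"wy":0,"wz":0,"hand":0.238}]'
```

```text
time: 8.85
ee_pos: [0.511, 0.1483, 0.0509]
orientation: [-0.0, 0.983, 0.184, -0.0]
contact_force: [0.5, -0.1, 0.7]
grip_width: 0.02
grasp_force: 0.0
```

```bash
python3 -m pendant '[{"tx":0,"ty":0,"tz":0.04,"wx":0,"wy":0,"wz":0,"hand":0.238},{"tx":0,"ty":0,"tz":0,"wx":0,"wy":0,"wz":0,"hand":0.238}]'
```

```text
time: 9.05
ee_pos: [0.5109, 0.1483, 0.0496]
orientation: [-0.0, 0.983, 0.184, -0.0]
contact_force: [-0.5, 0.0, -0.0]
grip_width: 0.0204
grasp_force: 0.0
```

```bash
python3 -m pendant '[{"tx":0,"ty":0,"tz":0.04,"wx":0,"wy":0,"wz":0,"hand":0.238},{"tx":0,"ty":0,"tz":0,"wx":0,"wy":0,"wz":0,"hand":0.238}]'
```

```text
time: 9.25
ee_pos: [0.5109, 0.1483, 0.0484]
orientation: [-0.0, 0.983, 0.184, -0.0]
contact_force: [0.2, -0.4, -0.4]
grip_width: 0.0204
grasp_force: 0.0
```

```bash
python3 -m pendant '[{"tx":0,"ty":0,"tz":0.04,"wx":0,"wy":0,"wz":0,"hand":0.238},{"tx":0,"ty":0,"tz":0,"wx":0,"wy":0,"wz":0,"hand":0.238}]'
```

```text
time: 9.45
ee_pos: [0.5109, 0.1483, 0.0472]
orientation: [-0.0, 0.983, 0.184, -0.0]
contact_force: [0.7, 0.1, -0.0]
grip_width: 0.0203
grasp_force: 0.0
```

Run:
```python
from station import *
from h import *
d=get_image('side');np.savez('side5.npz',**d)
P=lambda X:(lambda c:(d["K"]@(c/c[2]))[:2].round(1))(d["R"]@np.array(X)+d["t"])
e=state()["ee_pos"];f=lambda r,z:P([e[0]-.361*r,e[1]+.932*r,z])
print("proj finger inner r=10 / outer r=20 at z .047,.06,.07:",[(f(.010,z),f(.02,z)) for z in(.047,.06,.07)])
print("ring front edge z=.064,.070",P([.511,.1475+.0235,.064]),P([.511,.1475+.0235,.07]),state()["joint_efforts"].round(2))
a=[np.load('side2.npz')["color"],d["color"]]
cv2.imwrite('pics/s5.png',cv2.hconcat([cv2.resize(x[220:260,315:355,::-1],(400,400),interpolation=cv2.INTER_NEAREST) for x in a]))
```

```text
proj finger inner r=10 / outer r=20 at z .047,.06,.07: [(array([335.5, 245.3]), array([336.5, 247.7])), (array([335.6, 241.9]), array([336.5, 244.3])), (array([335.6, 239.2]), array([336.6, 241.7]))]
ring front edge z=.064,.070 [333.7 244.1] [333.7 242.5] [ 4.000e-02 -4.343e+01 -2.854e+01  2.000e-02  0.000e+00  0.000e+00]
```

View pics/s5.png

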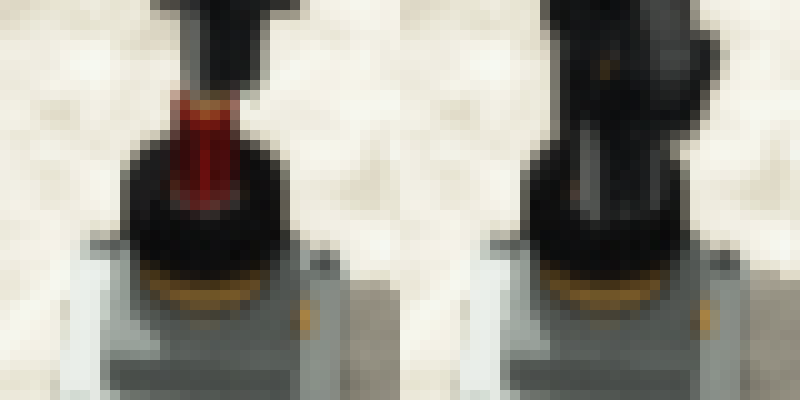

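The sleeve hasn't moved: the brass band is at rows 247–250 in both pictures. The finger ends reach row ~241.8, just above the ring's top face, so I'm going on.

```bash
python3 -m pendant '[{"tx":0,"ty":0,"tz":0.04,"wx":0,"wy":0,"wz":0,"hand":0.238},{"tx":0,"ty":0,"tz":0,"wx":0,"wy":0,"wz":0,"hand":0.238}]'
```

```text
time: 9.7
ee_pos: [0.511, 0.1483, 0.0461]
orientation: [-0.0, 0.983, 0.184, -0.0]
contact_force: [0.5, 0.6, 0.5]
grip_width: 0.0205
grasp_force: 0.0
```

```bash
python3 -m pendant '[{"tx":0,"ty":0,"tz":0.04,"wx":0,"wy":0,"wz":0,"hand":0.238},{"tx":0,"ty":0,"tz":0,"wx":0,"wy":0,"wz":0,"hand":0.238}]'
```

```text
time: 9.9
ee_pos: [0.5109, 0.1483, 0.0448]
orientation: [-0.0, 0.983, 0.184, -0.0]
contact_force: [-0.3, 0.2, -0.9]
grip_width: 0.0203
grasp_force: 0.1
```

```bash
python3 -m pendant '[{"tx":0,"ty":0,"tz":0.03,"wx":0,"wy":0,"wz":0,"hand":0.238},{"tx":0,"ty":0,"tz":0,"wx":0,"wy":0,"wz":0,"hand":0.238}]'
```

```text
time: 10.1
ee_pos: [0.511, 0.1483, 0.044]
orientation: [-0.0, 0.983, 0.184, -0.0]
contact_force: [-0.5, -0.4, -0.0]
grip_width: 0.0205
grasp_force: 0.1
```

```bash
python3 -m pendant '[{"tx":0,"ty":0,"tz":0.03,"wx":0,"wy":0,"wz":0,"hand":0.238},{"tx":0,"ty":0,"tz":0,"wx":0,"wy":0,"wz":0,"hand":0.238}]'
```

```text
time: 10.3
ee_pos: [0.511, 0.1483, 0.0431]
orientation: [-0.0, 0.983, 0.184, -0.0]
contact_force: [0.4, -0.8, -0.2]
grip_width: 0.02
grasp_force: 0.1
```

```bash
python3 -m pendant '[{"tx":0,"ty":0,"tz":0.03,"wx":0,"wy":0,"wz":0,"hand":0.238},{"tx":0,"ty":0,"tz":0,"wx":0,"wy":0,"wz":0,"hand":0.238}]'
python3 - <<'E'
from station import *
from h import *
d=get_image('side');np.savez('side6.npz',**d)
s=state();print(s["ee_pos"],s["contact_force"],s["torque"],s["grasp_force"])
a=[np.load('side2.npz')["color"],d["color"]]
cv2.imwrite('pics/s6.png',cv2.hconcat([cv2.resize(x[200:260,310:360,::-1],(400,480),interpolation=cv2.INTER_NEAREST) for x in a]))
E
```

```text
time: 10.5
ee_pos: [0.511, 0.1483, 0.0422]
orientation: [-0.0, 0.983, 0.184, -0.0]
contact_force: [0.4, 0.8, -0.1]
grip_width: 0.0204
grasp_force: 0.1
[0.51098851 0.14832735 0.04221368] [ 0.00999165 -0.74827362 -0.31941399] [-0.04781687 -0.04620997 -0.03058878] 0.043721620459109545
```

View pics/s6.png

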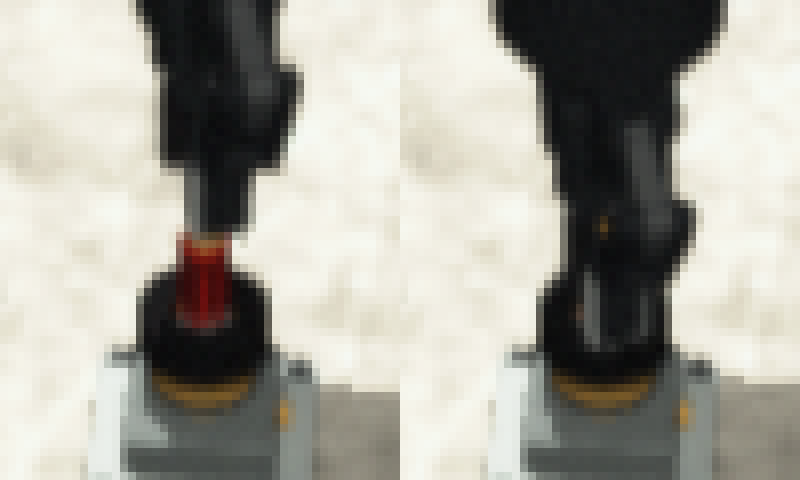

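The near finger end is at row 243.7 and the brass band hasn't changed, so contact is close.

```bash
python3 -m pendant '[{"tx":0,"ty":0,"tz":0.03,"wx":0,"wy":0,"wz":0,"hand":0.238},{"tx":0,"ty":0,"tz":0,"wx":0,"wy":0,"wz":0,"hand":0.238}]'
```

```text
time: 10.75
ee_pos: [0.5111, 0.1483, 0.0418]
orientation: [0.0, 0.983, 0.184, 0.0]
contact_force: [-1.3, -0.8, 5.7]
grip_width: 0.0206
grasp_force: 2.6
```

```bash
python3 -m pendant '[{"tx":0,"ty":0,"tz":0.03,"wx":0,"wy":0,"wz":0,"hand":0.238},{"tx":0,"ty":0,"tz":0,"wx":0,"wy":0,"wz":0,"hand":0.238}]'
```

```text
time: 10.95
ee_pos: [0.5111, 0.1483, 0.041]
orientation: [0.0, 0.983, 0.184, 0.0]
contact_force: [-2.5, -1.4, 6.2]
grip_width: 0.0206
grasp_force: 2.9
```

```bash
python3 -m pendant '[{"tx":0,"ty":0,"tz":0.03,"wx":0,"wy":0,"wz":0,"hand":0.238},{"tx":0,"ty":0,"tz":0,"wx":0,"wy":0,"wz":0,"hand":0.238}]'
```

```text
time: 11.15
ee_pos: [0.5111, 0.1483, 0.0401]
orientation: [0.0, 0.983, 0.184, 0.0]
contact_force: [-2.1, 0.9, 6.5]
grip_width: 0.0204
grasp_force: 3.2
```

```bash
python3 -m pendant '[{"tx":0,"ty":0,"tz":0.03,"wx":0,"wy":0,"wz":0,"hand":0.238},{"tx":0,"ty":0,"tz":0,"wx":0,"wy":0,"wz":0,"hand":0.238}]'
```

```text
time: 11.35
ee_pos: [0.5111, 0.1483, 0.0393]
orientation: [0.0, 0.983, 0.184, 0.0]
contact_force: [-3.0, -1.0, 7.0]
grip_width: 0.0202
grasp_force: 3.5
```

Contact at TCP z ≈ 0.042 with 6 N, and the force now climbs at the spring's rate. The stop should come near 0.033.

```bash
python3 -m pendant '[{"tx":0,"ty":0,"tz":0.05,"wx":0,"wy":0,"wz":0,"hand":0.238},{"tx":0,"ty":0,"tz":0.05,"wx":0,"wy":0,"wz":0,"hand":0.238},{"tx":0,"ty":0,"tz":0,"wx":0,"wy":0,"wz":0,"hand":0.238}]'
```

```text
time: 11.65
ee_pos: [0.5111, 0.1483, 0.0365]
orientation: [0.0, 0.983, 0.184, -0.0]
contact_force: [-3.5, -0.8, 8.9]
grip_width: 0.0204
grasp_force: 4.6
```

```bash
python3 -m pendant '[{"tx":0,"ty":0,"tz":0.04,"wx":0,"wy":0,"wz":0,"hand":0.238},{"tx":0,"ty":0,"tz":0,"wx":0,"wy":0,"wz":0,"hand":0.238}]'
```

```text
time: 11.85
ee_pos: [0.5112, 0.1483, 0.0354]
orientation: [0.0, 0.983, 0.184, 0.0]
contact_force: [-4.7, -1.1, 10.0]
grip_width: 0.0205
grasp_force: 5.1
```

```bash
python3 -m pendant '[{"tx":0,"ty":0,"tz":0.03,"wx":0,"wy":0,"wz":0,"hand":0.238},{"tx":0,"ty":0,"tz":0,"wx":0,"wy":0,"wz":0,"hand":0.238}]'
```

```text
time: 12.05
ee_pos: [0.5112, 0.1484, 0.0346]
orientation: [0.0, 0.983, 0.184, 0.0]
contact_force: [-5.1, -0.9, 11.5]
grip_width: 0.0203
grasp_force: 5.4
```

```bash
python3 -m pendant '[{"tx":0,"ty":0,"tz":0.02,"wx":0,"wy":0,"wz":0,"hand":0.238},{"tx":0,"ty":0,"tz":0,"wx":0,"wy":0,"wz":0,"hand":0.238}]'
```

```text
time: 12.25
ee_pos: [0.5112, 0.1483, 0.0341]
orientation: [0.0, 0.983, 0.184, 0.0]
contact_force: [-4.5, -0.5, 11.8]
grip_width: 0.0204
grasp_force: 5.6
```

```bash
python3 -m pendant '[{"tx":0,"ty":0,"tz":0,"wx":0,"wy":0,"wz":0,"hand":0.225},{"tx":0,"ty":0,"tz":0,"wx":0,"wy":0,"wz":0,"hand":0.225}]' 20
```

```text
time: 12.45
ee_pos: [0.5114, 0.1483, 0.0342]
orientation: [0.0, 0.983, 0.184, 0.0]
contact_force: [-4.9, -0.8, 11.2]
grip_width: 0.0191
grasp_force: 5.6
```

```bash
python3 -m pendant '[{"tx":0,"ty":0,"tz":0.01,"wx":0,"wy":0,"wz":0,"hand":0.218},{"tx":0,"ty":0,"tz":0,"wx":0,"wy":0,"wz":0,"hand":0.218}]' 20
```

```text
time: 12.65
ee_pos: [0.5116, 0.1483, 0.0341]
orientation: [0.0, 0.983, 0.184, 0.0]
contact_force: [-4.0, -1.7, 11.8]
grip_width: 0.0186
grasp_force: 6.0
```

```bash
python3 -m pendant '[{"tx":0,"ty":0,"tz":0,"wx":0,"wy":0,"wz":0,"hand":0.212},{"tx":0,"ty":0,"tz":0,"wx":0,"wy":0,"wz":0,"hand":0.212}]' 20
```

```text
time: 12.85
ee_pos: [0.5117, 0.1483, 0.0341]
orientation: [0.0, 0.983, 0.184, 0.001]
contact_force: [-4.0, -1.1, 13.0]
grip_width: 0.0182
grasp_force: 9.2
```

```bash
python3 -m pendant '[{"tx":0,"ty":0,"tz":0.02,"wx":0,"wy":0,"wz":0,"hand":0.216},{"tx":0,"ty":0,"tz":0,"wx":0,"wy":0,"wz":0,"hand":0.216}]' 20
```

```text
time: 13.05
ee_pos: [0.5118, 0.1482, 0.0337]
orientation: [0.0, 0.983, 0.184, 0.001]
contact_force: [-4.1, -1.0, 12.6]
grip_width: 0.0186
grasp_force: 7.5
```

```bash
python3 -m pendant '[{"tx":0,"ty":0,"tz":0.015,"wx":0,"wy":0,"wz":0,"hand":0.216},{"tx":0,"ty":0,"tz":0,"wx":0,"wy":0,"wz":0,"hand":0.216}]' 20
```

```text
time: 13.25
ee_pos: [0.5117, 0.1482, 0.0333]
orientation: [0.0, 0.983, 0.184, 0.001]
contact_force: [-4.2, -2.2, 13.8]
grip_width: 0.0187
grasp_force: 7.5
```

```bash
python3 -m pendant '[{"tx":0,"ty":0,"tz":0.012,"wx":0,"wy":0,"wz":0,"hand":0.216},{"tx":0,"ty":0,"tz":0,"wx":0,"wy":0,"wz":0,"hand":0.216}]' 20
```

```text
time: 13.45
ee_pos: [0.5118, 0.1482, 0.033]
orientation: [0.0, 0.983, 0.184, 0.001]
contact_force: [-5.6, -1.3, 13.6]
grip_width: 0.0182
grasp_force: 8.1
```

```bash
python3 -m pendant '[{"tx":0,"ty":0,"tz":0.01,"wx":0,"wy":0,"wz":0,"hand":0.216},{"tx":0,"ty":0,"tz":0,"wx":0,"wy":0,"wz":0,"hand":0.216}]' 20
```

```text
time: 13.65
ee_pos: [0.5118, 0.1482, 0.033]
orientation: [0.0, 0.983, 0.184, 0.001]
contact_force: [-6.9, -1.2, 18.2]
grip_width: 0.0181
grasp_force: 9.4
```

The rise to 18 N at 0.0330 is the stop. Now I'll grip firmly while holding it back.

```bash
python3 -m pendant '[{"tx":0,"ty":0,"tz":0,"wx":0,"wy":0,"wz":0,"hand":0.2},{"tx":0,"ty":0,"tz":0,"wx":0,"wy":0,"wz":0,"hand":0.19}]' 25
```

```text
time: 13.85
ee_pos: [0.512, 0.1481, 0.0331]
orientation: [0.0, 0.983, 0.184, 0.001]
contact_force: [-6.3, -2.1, 17.2]
grip_width: 0.0175
grasp_force: 28.2
```

```bash
python3 -m pendant '[{"tx":0,"ty":0,"tz":0,"wx":0,"wy":0,"wz":0,"hand":0.15},{"tx":0,"ty":0,"tz":0,"wx":0,"wy":0,"wz":0,"hand":0.15}]' 25
```

```text
time: 14.05
ee_pos: [0.512, 0.1481, 0.0331]
orientation: [0.0, 0.983, 0.184, 0.001]
contact_force: [-5.8, -3.0, 16.4]
grip_width: 0.0172
grasp_force: 28.2
```

```bash
python3 -m pendant '[{"tx":0,"ty":0,"tz":-0.06,"wx":0,"wy":0,"wz":0,"hand":0.15}]' 25
```

```text
time: 14.15
ee_pos: [0.5119, 0.1481, 0.0342]
orientation: [0.0, 0.983, 0.184, 0.001]
contact_force: [-2.5, -1.5, 6.5]
grip_width: 0.0175
grasp_force: 27.0
```

```bash
python3 -m pendant '[{"tx":0,"ty":0,"tz":-0.05,"wx":0,"wy":0,"wz":0,"hand":0.15},{"tx":0,"ty":0,"tz":0,"wx":0,"wy":0,"wz":0,"hand":0.15}]' 25
```

```text
time: 14.35
ee_pos: [0.512, 0.148, 0.0355]
orientation: [0.0, 0.983, 0.184, 0.001]
contact_force: [-3.3, -2.1, 8.9]
grip_width: 0.0175
grasp_force: 27.7
```

```bash
python3 -m pendant '[{"tx":0,"ty":0,"tz":-0.06,"wx":0,"wy":0,"wz":0,"hand":0.15},{"tx":0,"ty":0,"tz":0,"wx":0,"wy":0,"wz":0,"hand":0.15}]' 25
```

```text
time: 14.55
ee_pos: [0.512, 0.1478, 0.0368]
orientation: [0.001, 0.983, 0.184, 0.001]
contact_force: [-0.3, -4.2, 6.0]
grip_width: 0.0172
grasp_force: 26.5
```

```bash
python3 -m pendant '[{"tx":0,"ty":0,"tz":-0.1,"wx":0,"wy":0,"wz":0,"hand":0.15},{"tx":0,"ty":0,"tz":0,"wx":0,"wy":0,"wz":0,"hand":0.15}]' 25
```

```text
time: 14.75
ee_pos: [0.5117, 0.1477, 0.0391]
orientation: [0.001, 0.983, 0.184, 0.0]
contact_force: [2.5, -4.7, 0.3]
grip_width: 0.0174
grasp_force: 24.8
```

```bash
python3 -m pendant '[{"tx":0,"ty":0,"tz":-0.1,"wx":0,"wy":0,"wz":0,"hand":0.15},{"tx":0,"ty":0,"tz":0,"wx":0,"wy":0,"wz":0,"hand":0.15}]' 25
python3 - <<'E'
from station import *
from h import *
d=get_image('side');np.savez('side7.npz',**d)
a=[np.load('side6.npz')["color"],d["color"]]
cv2.imwrite('pics/s7.png',cv2.hconcat([cv2.resize(x[210:260,310:360,::-1],(400,400),interpolation=cv2.INTER_NEAREST) for x in a]))
E
```

```text
time: 14.95
ee_pos: [0.5116, 0.1477, 0.0419]
orientation: [0.001, 0.983, 0.184, 0.0]
contact_force: [2.0, -4.2, -0.8]
grip_width: 0.0175
grasp_force: 25.0
```

View pics/s7.png

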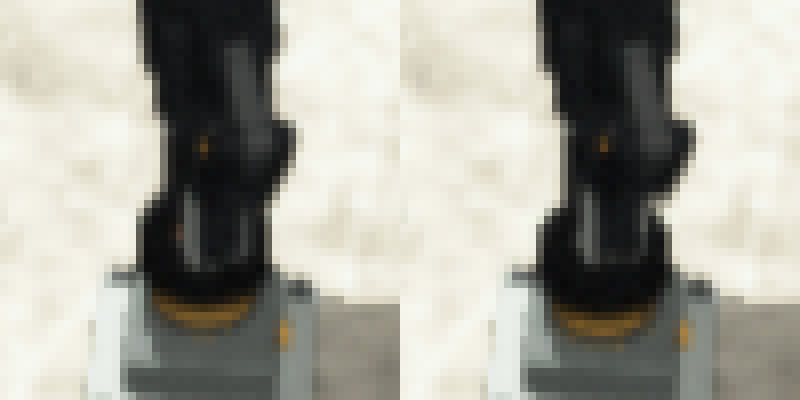

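The ring and brass band sit about 2 rows lower than before the press, so the sleeve is staying back and the nozzle is coming free with no pull. Lifting on.

```bash
python3 -m pendant '[{"tx":0,"ty":0,"tz":-0.2,"wx":0,"wy":0,"wz":0,"hand":0.15},{"tx":0,"ty":0,"tz":-0.2,"wx":0,"wy":0,"wz":0,"hand":0.15},{"tx":0,"ty":0,"tz":-0.3,"wx":0,"wy":0,"wz":0,"hand":0.15},{"tx":0,"ty":0,"tz":-0.3,"wx":0,"wy":0,"wz":0,"hand":0.15},{"tx":0,"ty":0,"tz":0,"wx":0,"wy":0,"wz":0,"hand":0.15}]' 30
```

```text
time: 15.5
ee_pos: [0.5116, 0.1488, 0.0735]
orientation: [-0.0, 0.983, 0.184, 0.001]
contact_force: [1.2, 0.0, -2.1]
grip_width: 0.0169
grasp_force: 29.6
```

```bash
python3 -m pendant '[{"tx":0,"ty":0,"tz":-0.5,"wx":0,"wy":0,"wz":0,"hand":0.15},{"tx":0,"ty":0,"tz":-0.5,"wx":0,"wy":0,"wz":0,"hand":0.15},{"tx":0,"ty":0,"tz":-0.5,"wx":0,"wy":0,"wz":0,"hand":0.15},{"tx":0,"ty":0,"tz":0,"wx":0,"wy":0,"wz":0,"hand":0.15},{"tx":0,"ty":0,"tz":0,"wx":0,"wy":0,"wz":0,"hand":0.15}]' 40
python3 - <<'E'
from station import *
from h import *
d=get_image('side');np.savez('side8.npz',**d)
cv2.imwrite('pics/s8.png',cv2.resize(d["color"][180:260,290:380,::-1],(675,600),interpolation=cv2.INTER_CUBIC))
d=dict(np.load("top0.npz"));print(ray(d,378,237.1,.034))
print(state()["ee_pos"])
E
```

```text
time: 16.0
ee_pos: [0.5108, 0.1486, 0.1168]
orientation: [-0.0, 0.983, 0.184, -0.0]
contact_force: [0.0, -0.2, -1.9]
grip_width: 0.0168
grasp_force: 39.0
[ 0.46601769 -0.15643436  0.034     ]
[0.51032866 0.14842477 0.11622703]
```

View pics/s8.png

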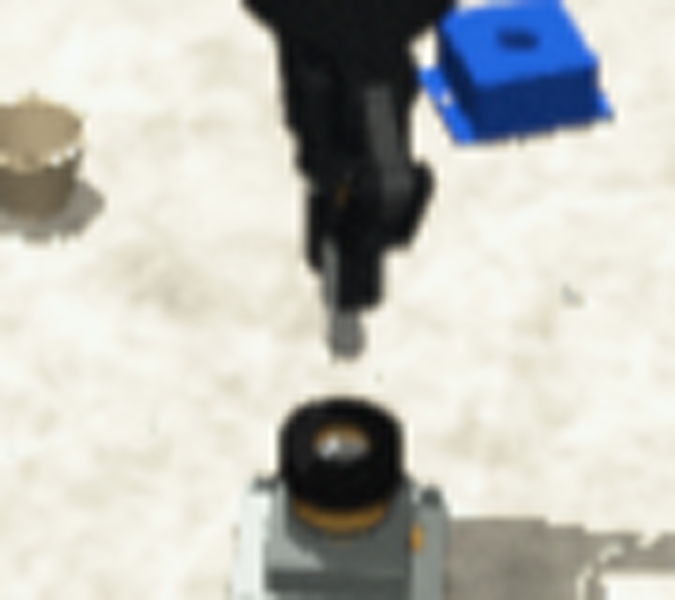

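The nozzle is clear, with its plug end at crop (346,350), and the sleeve is forward again. The block's hole is at crop (518,40), which is about pixel (359.1,185.3). I'm carrying it over.

```bash
python3 -m pendant '[{"tx":-0.504,"ty":0.892,"tz":0,"wx":0,"wy":0,"wz":0,"hand":0.15},{"tx":-0.504,"ty":0.892,"tz":0,"wx":0,"wy":0,"wz":0,"hand":0.15},{"tx":-0.504,"ty":0.892,"tz":0,"wx":0,"wy":0,"wz":0,"hand":0.15},{"tx":-0.504,"ty":0.892,"tz":0,"wx":0,"wy":0,"wz":0,"hand":0.15},{"tx":-0.504,"ty":0.892,"tz":0,"wx":0,"wy":0,"wz":0,"hand":0.15}]'
python3 -m pendant '[{"tx":-0.504,"ty":0.892,"tz":0,"wx":0,"wy":0,"wz":0,"hand":0.15},{"tx":-0.504,"ty":0.892,"tz":0,"wx":0,"wy":0,"wz":0,"hand":0.15},{"tx":-0.504,"ty":0.892,"tz":0,"wx":0,"wy":0,"wz":0,"hand":0.15},{"tx":-0.504,"ty":0.892,"tz":0,"wx":0,"wy":0,"wz":0,"hand":0.15},{"tx":-0.504,"ty":0.892,"tz":0,"wx":0,"wy":0,"wz":0,"hand":0.15}]'
python3 -m pendant '[{"tx":0,"ty":0,"tz":0,"wx":0,"wy":0,"wz":0,"hand":0.15},{"tx":0,"ty":0,"tz":0,"wx":0,"wy":0,"wz":0,"hand":0.15},{"tx":0,"ty":0,"tz":0,"wx":0,"wy":0,"wz":0,"hand":0.15}]'
python3 - <<'E'
from station import *
from h import *
e=state()["ee_pos"];print(e)
for n in("side8","side0"):
    d=dict(np.load(n+".npz"));h=cv2.cvtColor(d["color"],cv2.COLOR_RGB2HSV)
    m=mask(d,"blue").astype(np.uint8);m=win(m,335,385,165,205)
    C=cloud(d)
    g=d["color"][178:193,348:372].astype(int)[...,2];print(n);print(g)
    print("ray side hole",ray(d,359.07,185.3,.034))
d=get_image("side");np.savez("side9.npz",**d)
cv2.imwrite('pics/s9.png',cv2.resize(d["color"][130:210,310:410,::-1],(700,560),interpolation=cv2.INTER_CUBIC))
P=lambda X:(lambda c:(d["K"]@(c/c[2]))[:2].round(1))(d["R"]@np.array(X)+d["t"])
print("expected plug end",P([e[0],e[1],e[2]-.007]),"mouth",P([.466,-.156,.034]))
E
```

```text
time: 16.55
ee_pos: [0.4878, -0.0046, 0.1159]
orientation: [-0.0, 0.983, 0.184, -0.001]
contact_force: [0.2, 0.4, -1.8]
grip_width: 0.017
grasp_force: 39.2
time: 17.05
ee_pos: [0.4657, -0.1565, 0.1159]
orientation: [-0.001, 0.983, 0.184, -0.001]
contact_force: [0.9, -0.1, -0.5]
grip_width: 0.017
grasp_force: 39.2
time: 17.35
ee_pos: [0.4663, -0.1548, 0.1163]
orientation: [-0.001, 0.983, 0.184, -0.001]
contact_force: [0.0, 1.1, -1.2]
grip_width: 0.0171
grasp_force: 39.3
[ 0.46628899 -0.15481174  0.11629284]
side8
[[ 20  18  32 102 216 227 230 229 225 223 225 225 224 222 215 210 206 210
  212 213 212 215 222 227]
 [ 19  18  44 131 219 228 229 227 221 219 222 225 221 220 218 218 218 217
  219 218 214 213 221 228]
 [ 20  31  90 185 221 224 226 223 220 219 220 222 223 222 222 223 222 220
  223 220 218 221 227 230]
 [ 25  73 158 213 223 223 223 222 222 221 221 222 222 222 222 222 222 222
  221 224 228 230 230 230]
 [ 56 149 213 221 222 221 222 223 222 219 219 219 220 222 222 222 221 221
  221 227 231 232 231 230]
 [ 89 191 220 221 222 221 223 221 209 201 201 200 208 216 221 223 222 222
  2
[... 1911 characters left out ...]
 94 153 214 221 221 222 221 217 217 217 217 218 222 222 221 220
  221 220 218 215 222 223]
 [129  82  81 110 198 221 223 222 222 222 221 219 221 220 219 219 213 206
  205 200 194 187 220 225]
 [176  96  78  89 151 215 222 221 221 219 213 206 205 200 196 193 177 159
  154 138 124 140 221 226]
 [210 127  81  79 107 192 207 205 201 194 177 159 153 138 123 121 118 115
  113 110 110 135 221 230]
 [218 174  94  78  87 127 156 156 139 124 119 115 115 110 108 107 109 108
  107 110 112 137 210 230]
 [219 207 122  81  82  93 111 114 111 109 108 107 108 109 108 108 109 107
  108 108 113 145 200 227]]
ray side hole [ 0.46228731 -0.15039371  0.034     ]
expected plug end [359.  165.8] mouth [358.1 184.3]
```

View pics/s9.png

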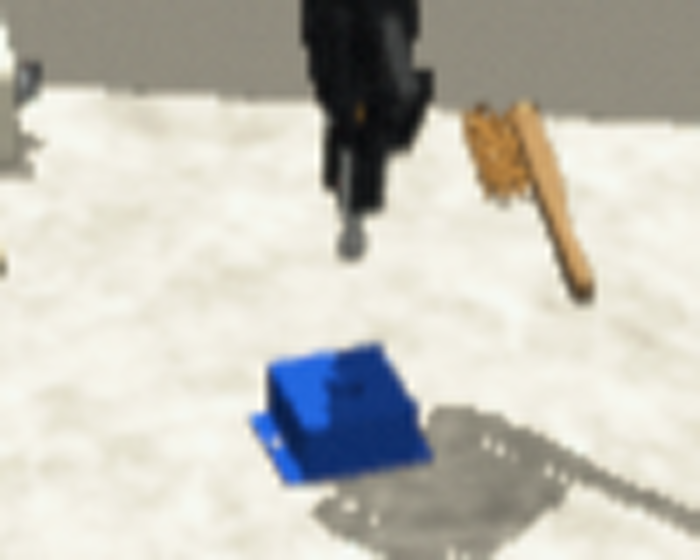

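The plug end, at crop (350,255), hangs above the hole at crop (346,383). After allowing for the side camera's bias seen at the coupling, the error is 1–2 mm, inside the chamfer's capture. Lowering in steps.

```bash
python3 -m pendant '[{"tx":0,"ty":0,"tz":0.7,"wx":0,"wy":0,"wz":0,"hand":0.15},{"tx":0.01,"ty":0.02,"tz":0.7,"wx":0,"wy":0,"wz":0,"hand":0.15},{"tx":0,"ty":0,"tz":0.5,"wx":0,"wy":0,"wz":0,"hand":0.15},{"tx":0,"ty":0,"tz":0.3,"wx":0,"wy":0,"wz":0,"hand":0.15},{"tx":0,"ty":0,"tz":0,"wx":0,"wy":0,"wz":0,"hand":0.15}]' 40
```

```text
time: 17.9
ee_pos: [0.4664, -0.155, 0.0498]
orientation: [-0.001, 0.983, 0.184, -0.001]
contact_force: [0.0, 0.2, -0.3]
grip_width: 0.0168
grasp_force: 39.3
```

```bash
python3 -m pendant '[{"tx":0,"ty":0,"tz":0.1,"wx":0,"wy":0,"wz":0,"hand":0.15},{"tx":0,"ty":0,"tz":0.1,"wx":0,"wy":0,"wz":0,"hand":0.15},{"tx":0,"ty":0,"tz":0,"wx":0,"wy":0,"wz":0,"hand":0.15}]' 40
```

```text
time: 18.2
ee_pos: [0.4675, -0.1563, 0.0453]
orientation: [0.0, 0.983, 0.184, 0.0]
contact_force: [0.4, 0.7, -1.6]
grip_width: 0.0173
grasp_force: 39.3
```

```bash
python3 -m pendant '[{"tx":0,"ty":0,"tz":0.07,"wx":0,"wy":0,"wz":0,"hand":0.15},{"tx":0,"ty":0,"tz":0,"wx":0,"wy":0,"wz":0,"hand":0.15}]' 40
```

```text
time: 18.4
ee_pos: [0.4673, -0.1563, 0.043]
orientation: [0.0, 0.983, 0.184, 0.0]
contact_force: [-0.0, -0.2, -1.2]
grip_width: 0.017
grasp_force: 39.3
```

```bash
python3 -m pendant '[{"tx":0,"ty":0,"tz":0.05,"wx":0,"wy":0,"wz":0,"hand":0.15},{"tx":0,"ty":0,"tz":0,"wx":0,"wy":0,"wz":0,"hand":0.15}]' 40
```

```text
time: 18.6
ee_pos: [0.4672, -0.1563, 0.0414]
orientation: [-0.0, 0.983, 0.184, -0.0]
contact_force: [-0.9, 0.2, -0.8]
grip_width: 0.0167
grasp_force: 39.3
```

```bash
python3 -m pendant '[{"tx":0,"ty":-0.03,"tz":0.0,"wx":0,"wy":0,"wz":0,"hand":0.15},{"tx":0,"ty":0,"tz":0.06,"wx":0,"wy":0,"wz":0,"hand":0.15},{"tx":0,"ty":0,"tz":0,"wx":0,"wy":0,"wz":0,"hand":0.15}]' 40
```

```text
time: 18.9
ee_pos: [0.4668, -0.1553, 0.0395]
orientation: [-0.0, 0.983, 0.184, -0.0]
contact_force: [-0.4, 0.2, -1.7]
grip_width: 0.0171
grasp_force: 39.3
```

```bash
python3 -m pendant '[{"tx":0,"ty":0,"tz":0.06,"wx":0,"wy":0,"wz":0,"hand":0.15},{"tx":0,"ty":0,"tz":0,"wx":0,"wy":0,"wz":0,"hand":0.15}]' 40
```

```text
time: 19.1
ee_pos: [0.4669, -0.1554, 0.0376]
orientation: [-0.0, 0.983, 0.184, -0.0]
contact_force: [0.7, -0.4, -2.1]
grip_width: 0.0173
grasp_force: 39.3
```

```bash
python3 -m pendant '[{"tx":0,"ty":0,"tz":0.06,"wx":0,"wy":0,"wz":0,"hand":0.15},{"tx":0,"ty":0,"tz":0,"wx":0,"wy":0,"wz":0,"hand":0.15}]' 40
```

```text
time: 19.3
ee_pos: [0.4669, -0.1555, 0.0359]
orientation: [0.0, 0.983, 0.184, -0.0]
contact_force: [-0.1, 0.2, -2.1]
grip_width: 0.0172
grasp_force: 39.3
```

```bash
python3 -m pendant '[{"tx":0,"ty":0,"tz":0.1,"wx":0,"wy":0,"wz":0,"hand":0.15},{"tx":0,"ty":0,"tz":0,"wx":0,"wy":0,"wz":0,"hand":0.15}]' 40
```

```text
time: 19.5
ee_pos: [0.4668, -0.1555, 0.0327]
orientation: [-0.0, 0.983, 0.184, -0.0]
contact_force: [0.5, -1.4, -2.0]
grip_width: 0.0167
grasp_force: 39.4
```

```bash
python3 -m pendant '[{"tx":0,"ty":0,"tz":0.1,"wx":0,"wy":0,"wz":0,"hand":0.15},{"tx":0,"ty":0,"tz":0.1,"wx":0,"wy":0,"wz":0,"hand":0.15},{"tx":0,"ty":0,"tz":0,"wx":0,"wy":0,"wz":0,"hand":0.15}]' 40
```

```text
time: 19.8
ee_pos: [0.4668, -0.1555, 0.0267]
orientation: [-0.0, 0.983, 0.184, -0.0]
contact_force: [0.7, -0.8, -2.6]
grip_width: 0.0169
grasp_force: 39.4
```

```bash
python3 -m pendant '[{"tx":0,"ty":0,"tz":0.1,"wx":0,"wy":0,"wz":0,"hand":0.15},{"tx":0,"ty":0,"tz":0.06,"wx":0,"wy":0,"wz":0,"hand":0.15},{"tx":0,"ty":0,"tz":0,"wx":0,"wy":0,"wz":0,"hand":0.15}]' 40
```

```text
time: 20.1
ee_pos: [0.4668, -0.1555, 0.022]
orientation: [-0.0, 0.983, 0.184, -0.0]
contact_force: [-0.3, -1.7, -3.5]
grip_width: 0.0172
grasp_force: 39.4
```

```bash
python3 -m pendant '[{"tx":0,"ty":0,"tz":0.05,"wx":0,"wy":0,"wz":0,"hand":0.15},{"tx":0,"ty":0,"tz":0,"wx":0,"wy":0,"wz":0,"hand":0.15}]' 40
```

```text
time: 20.3
ee_pos: [0.467, -0.1555, 0.0207]
orientation: [0.0, 0.983, 0.184, 0.0]
contact_force: [-0.5, -2.0, -2.0]
grip_width: 0.0171
grasp_force: 39.4
```

```bash
python3 -m pendant '[{"tx":0,"ty":0,"tz":0.04,"wx":0,"wy":0,"wz":0,"hand":0.15},{"tx":0,"ty":0,"tz":0,"wx":0,"wy":0,"wz":0,"hand":0.15}]' 40
```

```text
time: 20.5
ee_pos: [0.467, -0.1555, 0.0195]
orientation: [0.0, 0.983, 0.184, 0.0]
contact_force: [1.0, -1.1, -1.5]
grip_width: 0.0172
grasp_force: 39.4
```

```bash
python3 -m pendant '[{"tx":0,"ty":0,"tz":0.03,"wx":0,"wy":0,"wz":0,"hand":0.15},{"tx":0,"ty":0,"tz":0,"wx":0,"wy":0,"wz":0,"hand":0.15}]' 40
```

```text
time: 20.7
ee_pos: [0.467, -0.1555, 0.0186]
orientation: [0.0, 0.983, 0.184, 0.0]
contact_force: [0.2, -1.4, -1.0]
grip_width: 0.017
grasp_force: 39.4
```

```bash
python3 -m pendant '[{"tx":0,"ty":0,"tz":0.03,"wx":0,"wy":0,"wz":0,"hand":0.15},{"tx":0,"ty":0,"tz":0,"wx":0,"wy":0,"wz":0,"hand":0.15}]' 40
```

```text
time: 20.9
ee_pos: [0.467, -0.1555, 0.0177]
orientation: [0.0, 0.983, 0.184, 0.0]
contact_force: [0.6, -1.5, -0.5]
grip_width: 0.0169
grasp_force: 39.4
```

```bash
python3 -m pendant '[{"tx":0,"ty":0,"tz":0.03,"wx":0,"wy":0,"wz":0,"hand":0.15},{"tx":0,"ty":0,"tz":0,"wx":0,"wy":0,"wz":0,"hand":0.15}]' 40
```

```text
time: 21.1
ee_pos: [0.4671, -0.1556, 0.0171]
orientation: [0.0, 0.983, 0.184, 0.0]
contact_force: [-0.5, -0.7, 1.6]
grip_width: 0.0172
grasp_force: 39.8
```

```bash
python3 -m pendant '[{"tx":0,"ty":0,"tz":0.02,"wx":0,"wy":0,"wz":0,"hand":0.15},{"tx":0,"ty":0,"tz":0,"wx":0,"wy":0,"wz":0,"hand":0.15}]' 40
```

```text
time: 21.3
ee_pos: [0.4673, -0.1556, 0.0171]
orientation: [0.0, 0.983, 0.184, 0.0]
contact_force: [-2.5, 0.4, 8.0]
grip_width: 0.0166
grasp_force: 40.3
```

It's on the floor of the hole at TCP z 0.0171, as predicted. Releasing and retreating straight up.

```bash
python3 -m pendant '[{"tx":0,"ty":0,"tz":-0.01,"wx":0,"wy":0,"wz":0,"hand":0.2},{"tx":0,"ty":0,"tz":0,"wx":0,"wy":0,"wz":0,"hand":0.3},{"tx":0,"ty":0,"tz":0,"wx":0,"wy":0,"wz":0,"hand":0.45},{"tx":0,"ty":0,"tz":0,"wx":0,"wy":0,"wz":0,"hand":0.5},{"tx":0,"ty":0,"tz":0,"wx":0,"wy":0,"wz":0,"hand":0.5}]' 20
python3 -m pendant '[{"tx":0,"ty":0,"tz":-0.3,"wx":0,"wy":0,"wz":0,"hand":0.5},{"tx":0,"ty":0,"tz":-0.8,"wx":0,"wy":0,"wz":0,"hand":0.5},{"tx":0,"ty":0,"tz":-1,"wx":0,"wy":0,"wz":0,"hand":0.5},{"tx":0,"ty":0,"tz":-1,"wx":0,"wy":0,"wz":0,"hand":0.5},{"tx":0,"ty":0,"tz":-1,"wx":0,"wy":0,"wz":0,"hand":0.5}]'
python3 -m pendant '[{"tx":0,"ty":0,"tz":-0.5,"wx":0,"wy":0,"wz":0,"hand":0.5},{"tx":0,"ty":0,"tz":0,"wx":0,"wy":0,"wz":0,"hand":0.5},{"tx":0,"ty":0,"tz":0,"wx":0,"wy":0,"wz":0,"hand":0.5}]'
python3 - <<'E'
from station import *
from h import *
d=get_image("side");C=cloud(d)
m=win(mask(d,"red"),335,385,150,205);v,u=np.nonzero(m);p=C[m];print(m.sum(),u.mean(),v.mean(),p.mean(0),p.min(0)[2],p.max(0)[2])
cv2.imwrite('pics/s10.png',cv2.resize(d["color"][150:260,300:410,::-1],(600,600),interpolation=cv2.INTER_CUBIC))
E
```

```text
time: 21.8
ee_pos: [0.4668, -0.1553, 0.0164]
orientation: [-0.0, 0.983, 0.184, -0.0]
contact_force: [0.9, 0.8, 0.0]
grip_width: 0.0426
grasp_force: 0.0
time: 22.3
ee_pos: [0.4669, -0.1553, 0.1414]
orientation: [0.0, 0.983, 0.184, 0.0]
contact_force: [1.0, -0.6, 0.2]
grip_width: 0.0424
grasp_force: 0.0
time: 22.6
ee_pos: [0.4669, -0.1554, 0.1546]
orientation: [0.0, 0.983, 0.184, 0.0]
contact_force: [-0.1, -0.3, -0.2]
grip_width: 0.0423
grasp_force: 0.0
22 358.90909090909093 177.8181818181818 [ 0.46412403 -0.14764533  0.06643433] 0.05115305875048825 0.07904527798157392
```

View pics/s10.png

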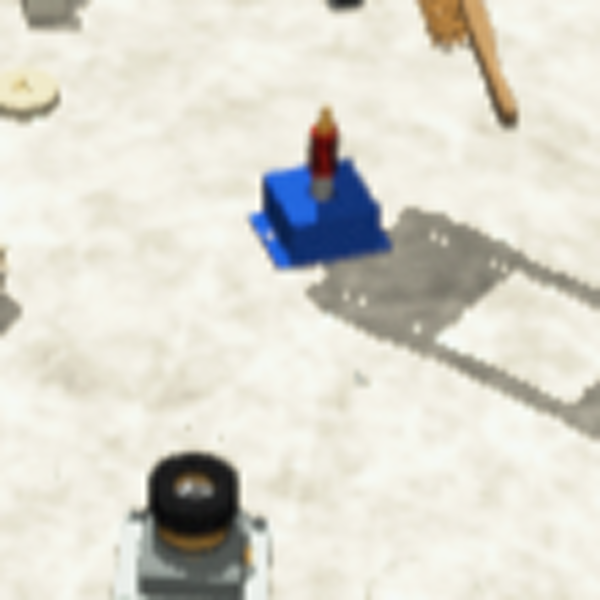

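The nozzle stands upright in the block at crop (322,155), its red grip measuring 51–79 mm high where 50–82 mm is expected. The sleeve at crop (193,490) is forward and the gripper is clear.

```bash
python3 -c "
from station import *
print(close_job())"
```

```text
the job is handed in; nothing more can be done
None
```

I unlocked the nozzle, pulled it clear of the coupling, stood it fully home in the blue parking block and let go. The sleeve is forward again, and the job was handed in at about 22.7 s of the 58 s; the hand-in call did not report a verdict.

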